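# Open the display carton and present the yellow packet to the till scanner

### The arm

A 6-joint arm with a two-finger parallel gripper is mounted at the origin on the work surface. World frame = base frame: x ahead of the robot, y to its left, z up, the work surface at z = 0. Lengths are in m, angles in rad, forces in N, time in s.
With the tool pointing down it reaches from about 0.275 to 0.825 m from the base axis. Payload 4.9 kg.
Tool frame: the origin (TCP) lies midway between the tips of the shut fingers; the grasp point (between the pads) lies 19 mm behind it (bot.grip_depth is the distance from the TCP to the grasp point, in m); z points along the fingers, y is the line along which they close (so a half turn about z gives the same grasp; the last joint's range is limited). The gripper opens to 85 mm and grips with 20 to 120 N. Pads are 22 mm wide; open, the fingers measure 114 mm over their backs; the gripper's body (76 mm by 85 mm) begins 54 mm behind the grasp point. The pads swing forward as they close: fully open they stand 13 mm farther back than shut.
Start: joints at [1.033, 0.326, -0.193, 1.052, 0, 1.437], TCP at [0.216, 0.506, 0.231] pointing down, gripper open.
Joint ranges: [-2.65, 2.65], [-0.97, 1.79], [-1.3, 1.35], [-1.93, 2.1], [-1.47, 1.37], [-3.14, 3.14]. Speed limits (rad/s): [2.57, 2.57, 3.14, 3.14, 3.14, 3.14].

### API

Orientations are given as a unit quaternion [w, x, y, z].
In Python, from cell import bot gives the robot as it stands. Calls block until the motion is done:
- bot.move_pose(position, orientation): joint-space move of the TCP to a pose.
- bot.move_linear(position, speed=0.15, rotation=None, until_force=None): straight line of the TCP; rotation=None keeps the orientation; speed is the mean speed in m/s. With until_force (N) it stops when the force on the tool has changed by that much, and returns True; else False.
- bot.goto_joints(angles): joint-space move.
- bot.set_gripper(opening, grasp_force=None): opening from 0.0 (shut) to 1.0 (fully open); grasp_force is the grip in N (None keeps the last); returns when the fingers have stopped.
- bot.wait(seconds).
- bot.solve_ik(position, orientation): joint angles nearest the present ones, or None.
- bot.camera(name): name is "scene" or "top" or "wrist"; returns the picture (384x512x3 uint8, red, green, blue); there is no depth.
- bot.calibration(name): a dict with "mtx" (3x3 intrinsics, pixels), "k1" (the pictures are not rectified: a ray, as slopes to the right and down, at radius r is drawn at 1 + k1 r^2 times it, then the intrinsics apply), "extrinsics" (4x4, takes a point from world to camera coordinates); the wrist camera has in their place "hand_eye" (4x4, takes a point from camera to tool coordinates, whose origin is the TCP and whose axes are the flange's). Camera axes: x right, y down, z forward; pixel columns grow to the right and rows downward; lengths in m; the calibration is good to about 2 mm. A picture is of the moment at which its call begins: read the wrist's pose just before it. calibration takes no time and is no camera call.
A pose or a line that the arm cannot do raises bot.PlanningError and nothing moves.
- bot.close_job(): hands the job in; it is judged then, once.
Trained networks look in the newest picture that a camera, given by its name, has taken for a name from the list of things; names that differ only in an ending like _2 or _b are one class to them, and where a whole thing is asked for, a point or a joint stands for the part that bears it (a point fixed in the world has none). Each returns a list of dicts, best first, with "confidence" (0 to 1); they miss things now and then, are a little off and sometimes report something else, mostly with a low value. They report only what shows in the picture. A call takes as long as a camera call. They do not tell look-alikes from the thing itself.
- bot.search_frame(camera, thing): "bbox" ([left, top, width, height] in pixels, round what is visible of it).
Readings, each from a call of its own:
- bot.read_clock(): time.
- bot.read_joint_positions(): joint angles.
- bot.read_joint_vel(): joint speeds.
- bot.read_joint_efforts(): joint torques, N m.
- bot.read_position(): TCP position.
- bot.read_tool_rot(): TCP orientation.
- bot.read_ft_force(): force on the tool from outside, world axes, zero at the start.
- bot.read_moment(): the same for the moment, N m.
- bot.read_gripper_width(): opening from 0.0 (shut) to 1.0 (fully open).
- bot.read_finger_force(): force on a finger pad.
Only numpy, scipy, OpenCV 4.12 (cv2) and the standard library are available. Lean on these libraries where they do the work, as an engineer would, in place of code of your own. Each camera call takes 0.05 s, during which the arm holds its last target. There are 200 camera calls.

### The job

Fold the display carton's lid up until it stands upright or leans back just a little, then draw the yellow cereal packet straight up out of its slot and tilt it so that the barcode on its base squarely faces the scanner's window, about a hand's breadth (10 cm) in front of it. Finish while still holding the packet there, steady and in the air, touching neither the scanner nor anything else; leave the lid standing and the other packets and goods where they are.

Things in the scene. Friction and masses are not known exactly. Their poses are not given: they have to be found in the camera images.
- carton: fixed cardboard display carton, 276 (its x) x 134 (its y) mm; origin: centre of its underside on the counter. The front (-y) and end walls are 66 mm high; the hinge wall along its +y side is 146 mm high, as are the last 30 mm of the ends beside it (100 mm high over the next 26 mm). Walls 4 mm.
- carton_slots (a point): middle of the top of the carton's die-cut insert, 60 mm above the counter. Three slots in a row along the carton's x, centred 80 mm to -x of this point, on it, and 80 mm to +x. In each stands one packet on the 4 mm floor, thickness along the carton's x, with 2 mm of play a side. Which packet stands in which slot varies.
- lid (a joint): angle of the carton's lid in rad: 0 = shut flat over the packets, 1.57 = upright, up to 2.3 = leaning far back. Stiff card, 276 mm wide, 4 mm thick, 50 g, on a stiff crease along the top of the hinge wall: starts partly open (0.6 to 1.0), stays where it is left, moves with about 1 N at its free edge; opens up and over towards the carton's +y.
- lid_hinge (a point): middle of the lid's hinge line: in the carton's frame at x = 0, y = +65 mm, z = 146 mm; the line runs along the carton's x
- lid_edge (a point): middle of the lid's free edge (a 226 mm long tuck tab), 126 mm from the hinge; at lid angle a it stands 126 cos(a) mm towards the carton's -y from the hinge and 126 sin(a) mm above it; fingers reach under it from the -y side
- cereal_mid (a point): centre of the yellow cereal packet, a rigid box 42 (x, thickness) x 90 (y) x 138 (z, tall) mm, about 200 g, yellow with red print; its z axis runs from base to top. In its slot its top is 142 mm above the counter and its upper 82 mm stand clear of the insert; 38 mm to the next packet.
- cereal_code (a point): middle of the yellow packet's base, where its barcode is printed, 69 mm below cereal_mid along the packet's z
- cereal: the yellow packet itself; origin at the middle of its base, same axes as cereal_mid
- scanner: fixed till scanner on a round black foot 96 mm across; origin under the foot on the counter; the head's window faces its -x side and up; all of it stays below 160 mm. (Equipment along the counter's back and sides is under 145 mm, but for a till tablet of 240 mm at the right.)
- scanner_head: head of the scanner, a grey and black box 72 x 84 x 54 mm with a dark red window 48 x 60 mm; origin at the centre of the window, 122 mm above the counter and 28 mm to the scanner's -x from its foot's middle; its z axis is the viewing direction, out of the window, 45 degrees upwards. Any roll of the barcode about this axis reads equally well.
- biscuits: blue packet, same size, in another slot of the carton: stays there
- rice: green packet, same size, in the remaining slot of the carton: stays there
- puree_jar: loose bystander, stays where it is: jar, 60 mm across, 88 mm tall; origin under its centre
- tin: loose bystander, stays where it is: food tin, 74 mm across, 82 mm tall; origin under its centre
- spray: loose bystander, stays where it is: spray bottle, 72 mm across, 195 mm tall; origin under its centre
- milk_brick: loose bystander, stays where it is: white and blue drink brick 48 x 40 x 125 mm; origin under its centre
- puree_cups: loose bystander, stays where it is: purple sleeve of four cups 134 x 134 x 52 mm; origin under its centre
Not all that is in view belongs to the job. What is shaped like the scanner but green is not meant.

How it is judged:
On the way, in this order (a step that is already met when the one before it is completed fails the run):
1. the lid is folded up to upright or leaning slightly back, the yellow packet still in its slot (value of joint lid between 1.48 and 2.1 rad and distance of cereal_code from where it was at the start of the episode below 0.02 m), for 0.3 s.
2. the yellow packet is drawn straight up, its base well above the insert, the packet still about upright (z of cereal_code in the frame of carton above 0.075 m and horizontal distance between cereal_code and carton below 0.13 m and angle between cereal_mid's own z axis and vertical below 0.35 rad), for 0.05 s.
At the end, for the whole second after the job is handed in: Fingers hold the packet still, base over 120 mm up, 45-160 mm in front of the window and within 40 mm of its axis, facing it within 23 deg, top end up, touching neither carton nor scanner; lid at 1.48-2.1 rad; other packets within 25 mm and goods within 30 mm of their places (value of joint lid between 1.48 and 2.1 rad and contact force between cereal and the fingers above 2 N and height (world z) of cereal_code above 0.12 m and x of cereal_code in the frame of scanner_head between -0.04 and 0.04 m and y of cereal_code in the frame of scanner_head between -0.04 and 0.04 m and z of cereal_code in the frame of scanner_head between 0.045 and 0.16 m and angle between the z axis of cereal_mid and the z axis of scanner_head, either way round below 0.4 rad and angle between cereal_mid's own z axis and vertical below 1.3 rad and linear speed of cereal below 0.03 m/s and contact force between cereal and carton below 0.2 N and contact force between cereal and scanner below 0.2 N and distance of each of biscuits, rice from where it was at the start of the episode below 0.025 m and distance of each of puree_jar, tin, spray, milk_brick, puree_cups from where it was at the start of the episode below 0.03 m); the arm keeps its last pose, push and grip.
It fails at once if another packet is pulled up, or goods on the counter are knocked or shifted (over 25 to 30 mm) (distance of any of biscuits, rice from where it was at the start of the episode above 0.025 m or distance of any of puree_jar, tin, spray, milk_brick, puree_cups from where it was at the start of the episode above 0.03 m).
It fails at once if the packet or the robot bumps the scanner (over 5 N) (contact force between scanner and cereal above 5 N or contact force between scanner and the arm above 5 N or contact force between scanner and the fingers above 5 N).
It also fails if it takes over 54 s, if anything falls off the work surface, if the arm or the gripper's body presses on something with over 40 N, if the wrist force passes 120 N, or if a joint passes its speed limit or range.

## Working session

There is one attempt and no reset: what is moved stays moved. The work goes in short steps, each a Python script; the robot and the scene stay as the last script left them, time stands still between calls to the robot, and variables do not carry over. Pictures are saved under pics/ and viewed, at most 10 in all, crops included, and the job is handed in when it is done.

```bash
ls; mkdir -p pics; python3 - <<'E'
from cell import bot
import cv2,numpy as np
for c in ["scene","top"]:
    im=bot.camera(c); cv2.imwrite(f"pics/{c}0.png",cv2.resize(im[...,::-1],(800,600),interpolation=cv2.INTER_CUBIC))
    cal=bot.calibration(c); print(c,np.round(cal["mtx"],1).tolist(),cal["k1"],np.round(cal["extrinsics"],3).tolist())
    for t in ["carton","lid","cereal","scanner","scanner_head","biscuits","rice","puree_jar","tin","spray","milk_brick","puree_cups"]:
        print(t,[(np.round(d["bbox"]).tolist(),round(d["confidence"],2)) for d in bot.search_frame(c,t)])
print(bot.read_clock())
E
```

```text
pics
scene [[479.9, 0.0, 256.2], [0.0, 479.9, 186.8], [0.0, 0.0, 1.0]] -0.07745401789485427 [[0.74, 0.672, 0.016, -0.373], [0.495, -0.529, -0.689, -0.257], [-0.455, 0.518, -0.725, 1.821], [0.0, 0.0, 0.0, 1.0]]
carton [([265.0, 87.0, 95.0, 100.0], 0.84), ([280.0, 107.0, 26.0, 39.0], 0.25), ([282.0, 89.0, 79.0, 52.0], 0.19)]
lid [([287.0, 90.0, 69.0, 48.0], 0.75)]
cereal [([297.0, 121.0, 27.0, 36.0], 0.7), ([219.0, 153.0, 18.0, 27.0], 0.48), ([212.0, 224.0, 37.0, 55.0], 0.38)]
scanner [([209.0, 221.0, 35.0, 29.0], 0.73), ([178.0, 188.0, 34.0, 49.0], 0.7), ([206.0, 224.0, 45.0, 54.0], 0.57)]
scanner_head [([206.0, 222.0, 39.0, 32.0], 0.97), ([179.0, 185.0, 30.0, 30.0], 0.95)]
biscuits [([279.0, 110.0, 26.0, 39.0], 0.7)]
rice [([316.0, 136.0, 32.0, 34.0], 0.8)]
puree_jar [([219.0, 150.0, 18.0, 29.0], 0.81)]
tin [([130.0, 244.0, 38.0, 38.0], 0.9)]
spray [([182.0, 235.0, 35.0, 68.0], 0.76)]
milk_brick [([129.0, 200.0, 21.0, 41.0], 0.78)]
puree_cups [([316.0, 197.0, 55.0, 47.0], 0.87)]
top [[352.7, 0.0, 254.1], [0.0, 352.7, 191.5], [0.0, 0.0, 1.0]] 0.02513001020903817 [[0.019, -1.0, 0.019, 
[... 227 characters left out ...]
226.0, 244.0, 20.0, 22.0], 0.59), ([112.0, 138.0, 23.0, 111.0], 0.42)]
scanner [([288.0, 208.0, 38.0, 35.0], 0.72), ([300.0, 154.0, 39.0, 38.0], 0.55), ([307.0, 157.0, 33.0, 28.0], 0.23)]
scanner_head [([293.0, 214.0, 33.0, 29.0], 0.96), ([306.0, 155.0, 35.0, 31.0], 0.89)]
biscuits [([127.0, 219.0, 40.0, 14.0], 0.62)]
rice [([135.0, 158.0, 35.0, 23.0], 0.77), ([110.0, 137.0, 28.0, 111.0], 0.59)]
puree_jar [([226.0, 245.0, 21.0, 21.0], 0.77)]
tin [([359.0, 211.0, 30.0, 24.0], 0.68)]
spray [([346.0, 148.0, 34.0, 31.0], 0.75), ([111.0, 137.0, 24.0, 112.0], 0.16)]
milk_brick [([342.0, 251.0, 29.0, 22.0], 0.77)]
puree_cups [([185.0, 95.0, 49.0, 51.0], 0.92), ([344.0, 249.0, 26.0, 26.0], 0.2)]
1.3
```

View pics/scene0.png

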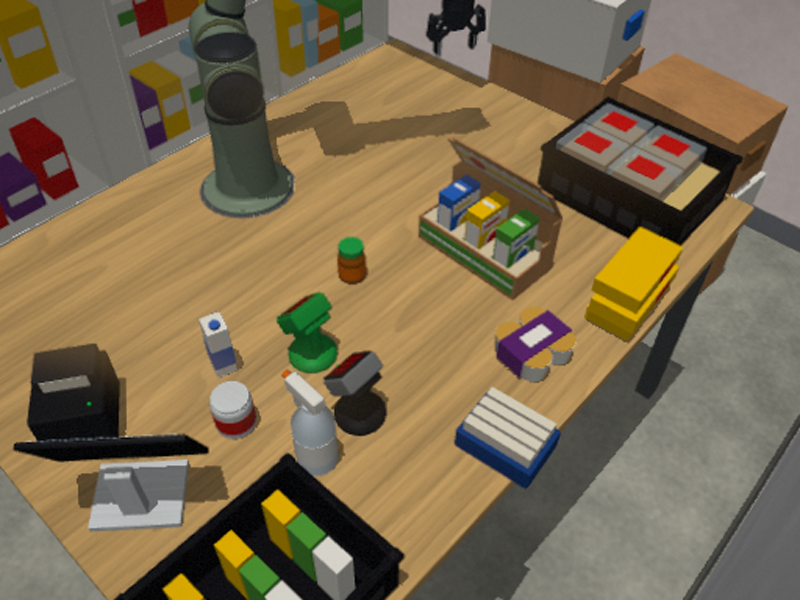

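View pics/top0.png

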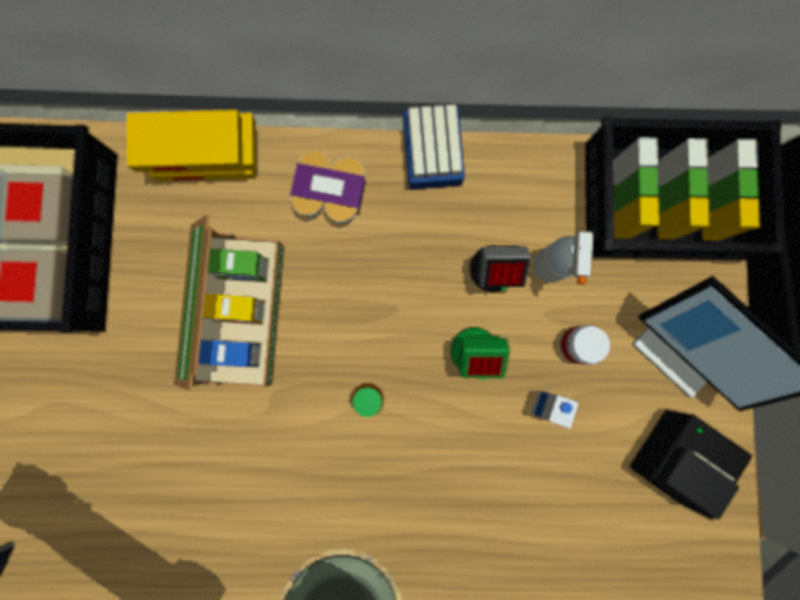

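The scene picture shows the carton at (490,220) in the enlarged picture, with blue, yellow and green packets. The lid is on its +y side, half open.

- **Scanner candidates:** the green look-alike is at scene (310,330) / top (480,355). The grey/black scanner is at scene (357,390) / top (500,267). The grey/black one fits the description.
- **Yellow candidates:** the packet in the carton is at scene (487,218). The yellow boxes at (635,280) and those in the crate are not meant.

I'll confirm both in one enlarged crop.

```bash
python3 - <<'E'
import cv2,numpy as np
from cell import bot
S=bot.camera("scene")[...,::-1];T=bot.camera("top")[...,::-1]
def c(im,x,y,w=100,h=75): 
    z=cv2.resize(im[y:y+h,x:x+w],(400,300),interpolation=cv2.INTER_CUBIC)
    return z
cv2.imwrite("pics/crop.png",np.vstack([np.hstack([c(S,262,85,108,81),c(S,180,205,108,81)]),np.hstack([c(T,92,125,176,132),c(T,280,130)])]))
E
```

```text
(no output)
```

View pics/crop.png

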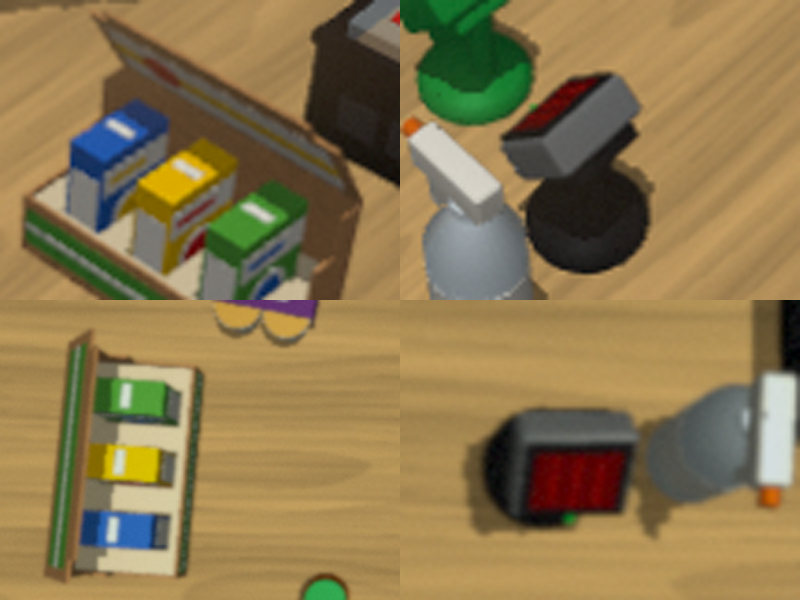

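The crop confirms the grey/black scanner with the dark red window facing roughly world -x. The spray bottle stands beside it on the -y side, and the look-alike is green. The yellow packet is in the middle slot, with green at +x and blue at -x. Now the fit.

```bash
cat > h.py <<'E'
import numpy as np,cv2
from cell import bot
from scipy.optimize import least_squares
from scipy.spatial.transform import Rotation as R
CAL={c:bot.calibration(c) for c in ("scene","top")}
def proj(c,P):
    k=CAL[c]; E=np.array(k["extrinsics"])
    return cv2.projectPoints(np.atleast_2d(np.float64(P)),cv2.Rodrigues(E[:3,:3])[0],E[:3,3],np.array(k["mtx"]),np.array([k["k1"],0,0,0]))[0][:,0]
def ray(c,px,z):
    k=CAL[c];E=np.array(k["extrinsics"])
    d=np.r_[cv2.undistortPoints(np.float64([[px]]),np.array(k["mtx"]),np.array([k["k1"],0,0,0]))[0,0],1]
    o=-E[:3,:3].T@E[:3,3]; d=E[:3,:3].T@d
    return o+d*(z-o[2])/d[2]
def q(M): a=R.from_matrix(M).as_quat(); return [a[3],a[0],a[1],a[2]]
def cart(p,l): # local->world, p=x,y,yaw
    return np.array([p[0],p[1],0])+np.atleast_2d(l)@R.from_euler('z',p[2]).as_matrix().T
def head(p):
    z=R.from_euler('z',p[2]).apply([-1,0,1])/2**.5; y=R.from_euler('z',p[2]).apply([0,1,0])
    return np.array([p[0],p[1],.122]),np.c_[np.cross(y,z),y,z]
E
cat > fit.py <<'E'
from h import *
sc=lambda x,y:(x/3.704+262,y/3.704+85)
tc=lambda x,y:(x/2.273+92,(y-300)/2.273+125)
ts=lambda x,y:((x-400)/4+280,(y-300)/4+130)
SP=np.array([sc(119,129),sc(187,168),sc(257,214)]);TP=np.array([tc(203,370),tc(185,576)])
SL=[[-.08,0,.142],[0,0,.142],[.08,0,.142]];TL=[[.138,-.067,.066],[-.138,-.067,.066]]
f=lambda p:np.r_[(proj("scene",cart(p,SL))-SP).ravel(),(proj("top",cart(p,TL))-TP).ravel()]
r=least_squares(f,[.5,.25,0]);C=r.x;print("carton",C,np.round(r.fun,1))
W=np.array([ts(533,450),ts(632,450),ts(625,513),ts(525,510)])
def wf(p):
    o,M=head(p); u=R.from_euler('z',p[2]).apply([1,0,1])/2**.5
    return (proj("top",[o+.024*u+.03*M[:,1],o+.024*u-.03*M[:,1],o-.024*u-.03*M[:,1],o-.024*u+.03*M[:,1]])-W).ravel()
r=least_squares(wf,[.6,-.2,0]);H=r.x;print("head",H,np.round(r.fun,1))
print("head scene px",proj("scene",head(H)[0]))
for a in (.6,.7,.8,.9,1.0):
    for n,cv in (("scene",lambda p:[(p[0]-262)*3.704,(p[1]-85)*3.704]),("top",lambda p:[(p[0]-92)*2.273,(p[1]-125)*2.273+300])):
        print(a,n,[np.round(cv(p)).tolist() for p in proj(n,cart(C,[[x,.065-.126*np.cos(a),.146+.126*np.sin(a)] for x in(-.138,-.113,.113,.138)]))])
np.save("ch.npy",[C,H])
for n,px,z in (("puree_jar",(236.5,255.5),.088),("tin",(374,223),.082),("milk",(356,262),.1),("cups",(209,120),.04),("spray",(363,163),.15),("green head",(323,229),.12)): print(n,ray("top",px,z))
print("foot", cart(H,[.028,0,0]))
E
python3 fit.py
```

```text
carton [ 0.56423874  0.19948205 -0.04882507] [-0.7  0.4 -0.8  1.  -0.6  0.2 -0.5 -2.3 -1.2  1.2]
head [ 0.63473045 -0.2893569   0.01661387] [ 1.8  0.8 -1.3  0.9 -2.3 -1.1  1.7 -0.5]
head scene px [[220.77432767 233.52410202]]
0.6 scene [[44.0, 52.0], [65.0, 65.0], [268.0, 186.0], [292.0, 201.0]]
0.6 top [[127.0, 585.0], [129.0, 562.0], [149.0, 357.0], [151.0, 335.0]]
0.7 scene [[50.0, 39.0], [71.0, 52.0], [276.0, 173.0], [300.0, 187.0]]
0.7 top [[117.0, 586.0], [119.0, 562.0], [140.0, 355.0], [142.0, 332.0]]
0.8 scene [[57.0, 27.0], [78.0, 39.0], [284.0, 159.0], [308.0, 174.0]]
0.8 top [[106.0, 586.0], [108.0, 562.0], [129.0, 352.0], [132.0, 330.0]]
0.9 scene [[65.0, 15.0], [86.0, 27.0], [292.0, 146.0], [317.0, 160.0]]
0.9 top [[94.0, 586.0], [97.0, 561.0], [118.0, 350.0], [121.0, 327.0]]
1.0 scene [[74.0, 3.0], [95.0, 15.0], [301.0, 133.0], [326.0, 148.0]]
1.0 top [[82.0, 585.0], [85.0, 561.0], [107.0, 347.0], [109.0, 325.0]]
puree_jar [ 0.40565487 -0.04670116  0.088     ]
tin [ 0.50494547 -0.44032032  0.082     ]
milk [ 0.3949209  -0.38155663  0.1       ]
cups [0.81058461 0.04875564 0.04      ]
spray [ 0.66666962 -0.38822511  0.15      ]
green head [ 0.48483881 -0.28500172  0.12      ]
foot [[ 0.66272659 -0.28889173  0.        ]]
```

Checks out: the lid is at about 1.0 rad, the packets are 80 mm apart, and the head's world position fits. Next I check reachability of all the poses and then fold the lid.

```bash
cat >> h.py <<'E'
C,H=np.load("ch.npy")
def down(s=1): # tool z down, tool y along s*carton x
    y=s*R.from_euler('z',C[2]).apply([1,0,0]); z=np.array([0,0,-1.]); return np.c_[np.cross(y,z),y,z]
def final(roll,d=.105,L=.089):
    o,M=head(H); z=-M[:,2]; A=R.from_rotvec(roll*z).as_matrix()
    x0=M[:,1]; X=A@x0; return o+(d+L)*M[:,2],np.c_[X,np.cross(z,X),z]
E
python3 - <<'E'
from h import *
for s in(1,-1):
    for l in([0,-.05,.36],[0,-.05,.21],[0,.065,.21],[0,0,.093],[0,0,.30]):
        j=bot.solve_ik(cart(C,l)[0],q(down(s)));print(s,l,None if j is None else np.round(j,2))
for r in np.arange(-180,180,45):
    p,M=final(np.radians(r));j=bot.solve_ik(p,q(M));print(r,p.round(3),None if j is None else np.round(j,2),M[:,1].round(2))
E
```

```text
1 [0, -0.05, 0.36] [0.13 0.34 0.16 1.38 0.   1.75]
1 [0, -0.05, 0.21] [ 0.13  0.4  -0.14  1.03  0.    1.75]
1 [0, 0.065, 0.21] [ 0.32  0.48 -0.01  1.08  0.    1.94]
1 [0, 0, 0.093] [ 0.22  0.53 -0.25  0.79  0.    1.84]
1 [0, 0, 0.3] [0.22 0.39 0.07 1.26 0.   1.84]
-1 [0, -0.05, 0.36] [ 0.13  0.34  0.16  1.38  0.   -1.39]
-1 [0, -0.05, 0.21] [ 0.13  0.4  -0.14  1.03  0.   -1.39]
-1 [0, 0.065, 0.21] [ 0.32  0.48 -0.01  1.08  0.   -1.2 ]
-1 [0, 0, 0.093] [ 0.22  0.53 -0.25  0.79  0.   -1.31]
-1 [0, 0, 0.3] [ 0.22  0.39  0.07  1.26  0.   -1.31]
-180 [ 0.498 -0.292  0.259] [-0.99  0.04 -0.77  0.27  0.64 -2.41] [-0.71 -0.01 -0.71]
-135 [ 0.498 -0.292  0.259] [-0.99  0.04 -0.77  0.27  0.64 -1.62] [-0.51  0.7  -0.5 ]
-90 [ 0.498 -0.292  0.259] [-0.99  0.04 -0.77  0.27  0.64 -0.84] [-0.02  1.    0.  ]
-45 [ 0.498 -0.292  0.259] [-0.99  0.04 -0.77  0.27  0.64 -0.05] [0.49 0.72 0.5 ]
0 [ 0.498 -0.292  0.259] [-0.99  0.04 -0.77  0.27  0.64  0.73] [0.71 0.01 0.71]
45 [ 0.498 -0.292  0.259] [-0.99  0.04 -0.77  0.27  0.64  1.52] [ 0.51 -0.7   0.5 ]
90 [ 0.498 -0.292  0.259] [-0.99  0.04 -0.77  0.27  0.64  2.3 ] [ 0.02 -1.    0.  ]
135 [ 0.498 -0.292  0.259] [-0.99  0.04 -0.77  0.27  0.64  3.09] [-0.49 -0.72 -0.5 ]
```

```bash
python3 - <<'E'
from h import *
D=q(down())
bot.set_gripper(0.0,30)
p=bot.read_position(); bot.move_linear([p[0],p[1],.37],speed=.2)
bot.move_pose(cart(C,[0,-.06,.36])[0],D)
bot.move_linear(cart(C,[0,-.06,.21])[0],speed=.2)
print(bot.read_position(),bot.read_ft_force())
print(bot.move_linear(cart(C,[0,.065,.21])[0],speed=.08,until_force=12),bot.read_position(),bot.read_ft_force())
bot.move_linear(cart(C,[0,-.03,.21])[0],speed=.2)
bot.move_linear(cart(C,[0,-.03,.30])[0],speed=.2)
bot.set_gripper(.72)
W=bot.camera("wrist");T=bot.camera("top");S=bot.camera("scene")
cv2.imwrite("pics/a1.png",np.vstack([np.hstack([cv2.resize(W,(400,300)),cv2.resize(S[60:180,240:400],(400,300))]),np.hstack([cv2.resize(T[110:260,80:280],(400,300)),cv2.resize(S[180:300,120:280],(400,300))])])[...,::-1])
print(bot.search_frame("wrist","cereal"),bot.search_frame("wrist","biscuits"),bot.search_frame("wrist","rice"),bot.read_clock(),bot.read_gripper_width())
E
```

```text
[0.5619711  0.14000832 0.21112703] [ 0.21115619 -0.03077244  0.66964638]
False [0.56723179 0.26403742 0.20974952] [ 0.26889318 -0.64335942 -0.00513111]
[{'bbox': [236.6, 86.3, 50.9, 104.2], 'confidence': 0.69}] [{'bbox': [138.5, 90.3, 73.3, 101.8], 'confidence': 0.61}, {'bbox': [312.0, 88.7, 66.7, 102.6], 'confidence': 0.31}] [{'bbox': [315.9, 84.7, 60.8, 106.5], 'confidence': 0.7}] 9.5833 0.7247095231974673
```

View pics/a1.png

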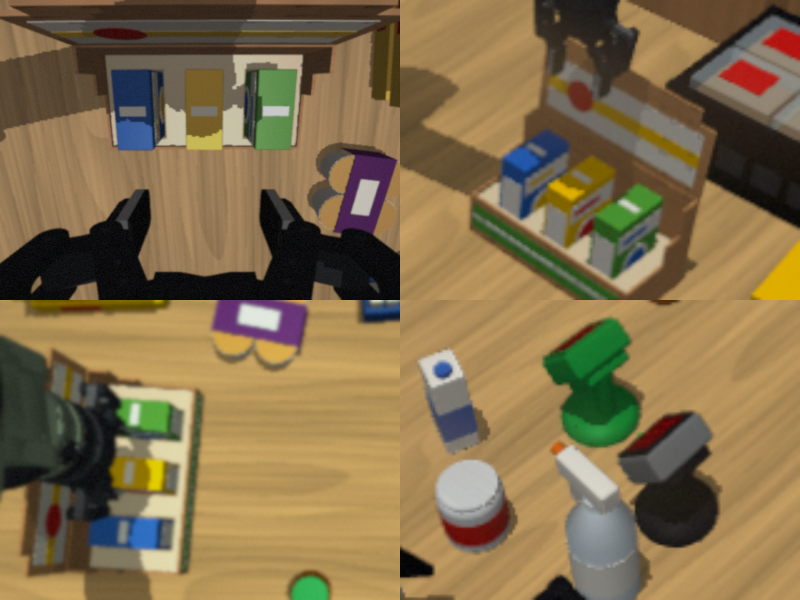

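The lid stands up. The wrist view (upper left) shows the yellow packet's top at (205,108) of the crop, with 38 mm gaps, between blue and green. I'll turn both into numbers.

```bash
python3 - <<'E'
from h import *
k=bot.calibration("wrist");he=np.array(k["hand_eye"]);m=np.array(k["mtx"])
p=np.array(bot.read_position());w=bot.read_tool_rot();Rt=R.from_quat([w[1],w[2],w[3],w[0]]).as_matrix()
def wray(px,z):
    d=np.r_[cv2.undistortPoints(np.float64([[px]]),m,np.array([k["k1"],0,0,0]))[0,0],1]
    o=p+Rt@he[:3,3];d=Rt@he[:3,:3]@d;return o+d*(z-o[2])/d[2]
for n,px in(("yellow",(262,139)),("yl",(238,139)),("yr",(286,139)),("y back",(262,88.5)),("y front",(262,190)),("blue",(172,140)),("green",(349,140))):
    v=wray(px,.142);print(n,v.round(4),"carton:",(R.from_euler('z',-C[2]).apply(v-[C[0],C[1],0])).round(4))
for a in(1.5,1.6,1.7,1.8,1.9,2.0):
    print(a,[np.round((q_-[240,60])*2.5+[400,0]).tolist() for q_ in proj("scene",cart(C,[[x,.065-.126*np.cos(a),.146+.126*np.sin(a)] for x in(-.138,-.113,.113,.138)]))])
E
```

```text
yellow [0.5644 0.2069 0.142 ] carton: [-0.0003  0.0074  0.142 ]
yl [0.5434 0.208  0.142 ] carton: [-0.0212  0.0074  0.142 ]
yr [0.5853 0.2059 0.142 ] carton: [0.0207 0.0074 0.142 ]
y back [0.5664 0.249  0.142 ] carton: [-0.0002  0.0496  0.142 ]
y front [0.5621 0.161  0.142 ] carton: [-0.0003 -0.0385  0.142 ]
blue [0.4856 0.21   0.142 ] carton: [-0.079   0.0067  0.142 ]
green [0.6404 0.2023 0.142 ] carton: [0.0759 0.0065 0.142 ]
1.5 [[536.0, 34.0], [551.0, 42.0], [691.0, 119.0], [707.0, 128.0]]
1.6 [[543.0, 30.0], [557.0, 38.0], [697.0, 114.0], [714.0, 123.0]]
1.7 [[549.0, 27.0], [563.0, 35.0], [703.0, 111.0], [720.0, 120.0]]
1.8 [[555.0, 25.0], [569.0, 33.0], [709.0, 108.0], [725.0, 117.0]]
1.9 [[561.0, 24.0], [575.0, 32.0], [714.0, 106.0], [730.0, 115.0]]
2.0 [[566.0, 24.0], [580.0, 31.0], [719.0, 105.0], [735.0, 114.0]]
```

The packet sizes check out (42 × 88 mm), but the carton sits 7 mm farther in +y, so the lid may be barely upright. I'll give the lid a second push about 10 mm farther, then grasp and lift.

```bash
python3 - <<'E'
from h import *
import h
n=np.load("ch.npy");n[0]=[.5645,.2065,-.0488];np.save("ch.npy",n);C[:]=n[0]
bot.set_gripper(0.0)
bot.move_linear(cart(C,[0,-.03,.21])[0],speed=.2)
bot.move_linear(cart(C,[0,.068,.21])[0],speed=.1,until_force=15)
print(bot.read_position(),bot.read_ft_force())
bot.move_linear(cart(C,[0,0,.21])[0],speed=.2)
bot.set_gripper(.74)
bot.move_linear(cart(C,[0,0,.13])[0],speed=.2)
S=bot.camera("scene")
print("stopped",bot.move_linear(cart(C,[0,0,.093])[0],speed=.08,until_force=10),bot.read_ft_force())
bot.set_gripper(0.0,50)
print(bot.read_gripper_width(),bot.read_finger_force(),bot.read_position(),bot.read_clock())
cv2.imwrite("pics/a2.png",cv2.resize(S[60:180,240:400],(800,600))[...,::-1])
E
```

```text
[0.56789751 0.27410593 0.21005933] [-0.05601672 -0.51036686  0.56157171]
stopped False [-0.39952386  0.01271233  0.50172579]
0.48519732955428224 50.83339512348175 [0.56469838 0.20665637 0.09368362] 14.5583
```

View pics/a2.png

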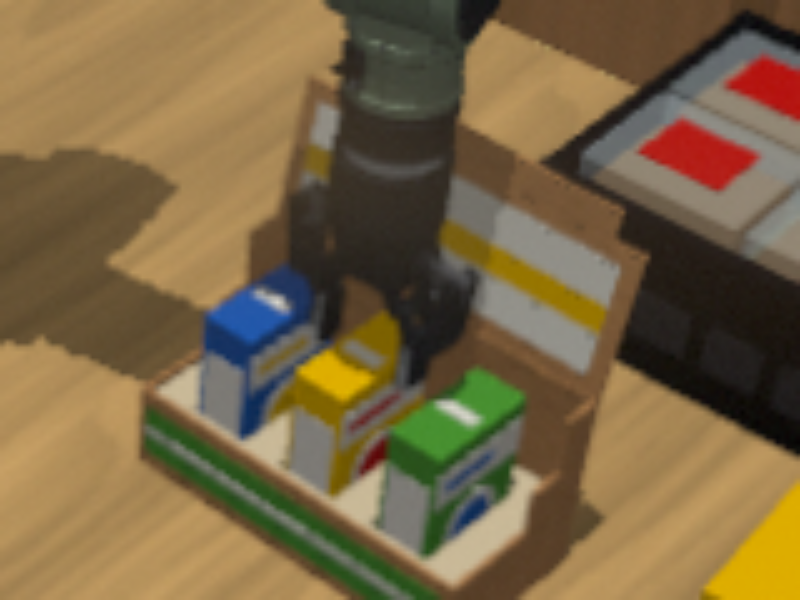

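The lid now leans slightly back: its tab corner is at (625,210), which fits about 1.75 rad. The fingers straddle the yellow packet, and the 41 mm grip width matches its thickness. Lift, check, then carry.

```bash
python3 - <<'E'
from h import *
bot.move_linear(cart(C,[0,0,.30])[0],speed=.12)
print(bot.read_gripper_width(),bot.read_ft_force(),bot.read_clock())
pf,M=final(0.)
z=M[:,2]
mid=np.array([.52,0,.33])
bot.move_linear(mid,speed=.15)
bot.move_linear([.49,-.13,.33],speed=.1,rotation=q(M))
bot.move_linear(pf+[-.02,0,.05],speed=.12)
print(bot.read_position(),pf,bot.read_gripper_width(),bot.read_clock())
S=bot.camera("scene");T=bot.camera("top");W=bot.camera("wrist")
cv2.imwrite("pics/a3.png",np.vstack([np.hstack([cv2.resize(S[150:270,140:300],(400,300)),cv2.resize(T[110:260,230:430],(400,300))]),np.hstack([cv2.resize(W,(400,300)),cv2.resize(S[60:210,200:400],(400,300))])])[...,::-1])
E
```

```text
0.4890129358980407 [ 0.56330375  0.33056905 -1.87396243] 16.4333
[ 0.47765011 -0.29091074  0.30926133] [ 0.49757067 -0.29163586  0.25917872] 0.4848660240048892 21.0
```

View pics/a3.png

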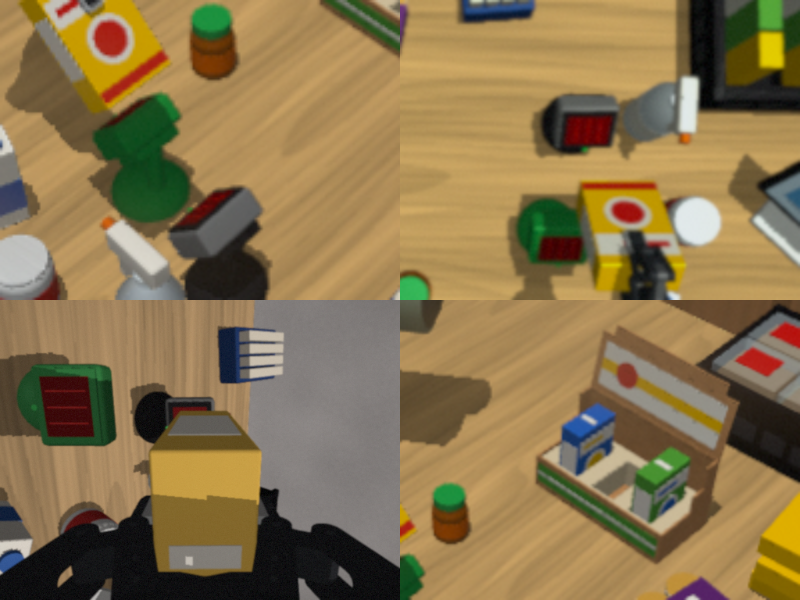

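The packet is held tilted above the green look-alike, the slot is empty, the lid stands and the other packets are in place. In the wrist view the scanner window is at (190,408), a little left of the packet's axis. I'll check that lateral offset by measurement.

```bash
python3 - <<'E'
from h import *
k=bot.calibration("wrist");he=np.array(k["hand_eye"]);m=np.array(k["mtx"])
p=np.array(bot.read_position());w=bot.read_tool_rot();Rt=R.from_quat([w[1],w[2],w[3],w[0]]).as_matrix()
def wray(px,z):
    d=np.r_[cv2.undistortPoints(np.float64([[px]]),m,np.array([k["k1"],0,0,0]))[0,0],1]
    o=p+Rt@he[:3,3];d=Rt@he[:3,:3]@d;return o+d*(z-o[2])/d[2]
print("fit",H)
print("wrist win upper edge",wray((170*1.28,104*1.28),.139),wray((211*1.28,104*1.28),.139))
print("scene win",ray("scene",(223.3,233.3),.122),ray("scene",((216/2.5)+140-400/2.5+400/2.5,(214/2.5)+150),.122))
print("top win",ray("top",(324.5,175.7),.122))
E
```

```text
fit [ 0.63473045 -0.2893569   0.01661387]
wrist win upper edge [ 0.58634928 -0.25009016  0.139     ] [ 0.66138511 -0.25313826  0.139     ]
scene win [ 0.63916984 -0.28416462  0.122     ] [ 0.65078897 -0.28402313  0.122     ]
top win [ 0.63355467 -0.28889484  0.122     ]
```

In this view the image columns run along world x, so the measurements agree with the fit to within about 1 cm. The window is near (0.636, -0.286). Going in for the final approach.

```bash
python3 - <<'E'
from h import *
H[:]=[.637,-.286,.0166]
pf,M=final(0.)
print(bot.move_linear(pf,speed=.06,rotation=q(M),until_force=6))
bot.wait(.5)
p=np.array(bot.read_position());o,Mh=head(H)
print(p,Mh.T@(p-.089*Mh[:,2]-o),bot.read_finger_force(),bot.read_ft_force(),bot.read_clock())
S=bot.camera("scene");T=bot.camera("top")
cv2.imwrite("pics/a4.png",np.hstack([cv2.resize(S[150:300,140:280],(400,428)),cv2.resize(T[110:260,270:410],(400,428))])[...,::-1])
E
```

```text
False
[ 0.49983574 -0.28833351  0.25925702] [ 5.15686781e-05 -5.63697813e-05  1.05059175e-01] 50.832479596138 [ 1.81081014e-03 -4.74862407e-02 -1.90070185e+00] 22.7167
```

View pics/a4.png

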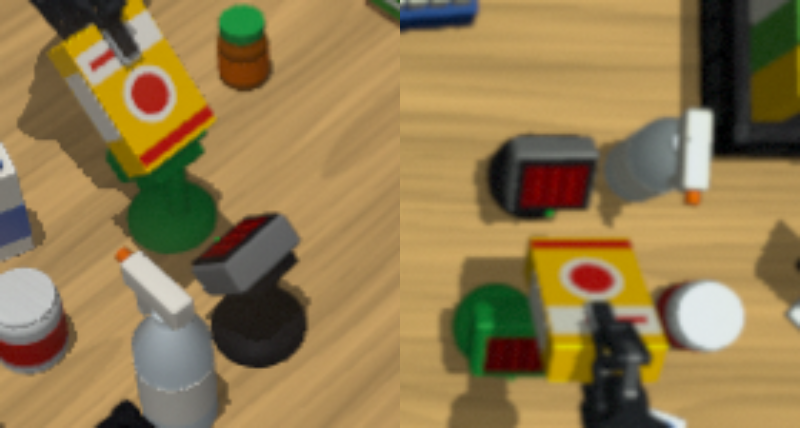

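The packet's base faces the black scanner's window with a clear gap, at left (175,150) against window (240,240). The only force on the tool is the packet's weight, so nothing is touched. Handing in.

```bash
python3 -c "
from cell import bot
print(bot.close_job())"
```

```text
the job is handed in; nothing more can be done
None
```

I handed the job in at about 23 s on the robot's clock: the lid stands at about 1.75 rad, and the yellow packet is held still with its barcode facing the scanner window about 10.5 cm away, touching nothing; no verdict came back.

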